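Dock the dust hose spigot on the extraction inlet

TASK

Pick up the black flanged hose spigot and slide it sideways into the slotted plate of the extraction dock beside the saw, upright and with its flange under the plate. Keep sliding so that the spigot pushes the red shutter back until it will go no farther, press it home there with about 10 N, then let go and leave it there. Push with the spigot, never with the gripper, feel gently for the end (never more than 22 N on the dock), and leave the other fittings and tools where they are.

Things in the scene. Friction and masses are not known exactly. Their poses are not given: they have to be found in the camera images.
- spigot: Black plastic hose spigot standing upright on the bench, 0.08 to 0.17 kg: a barrel 38 mm in diameter and 90 mm tall with a flange 58 mm in diameter and 6 mm thick at its lower end. Origin at the centre of the flange's underside, z up along the barrel. It is round: its yaw does not matter. The only black one of the three upright fittings.
- dock: Extraction dock, fixed: olive floor slab 225 x 100 mm with an aluminium slotted plate over it. Origin on the bench, on the slot's middle line; x points into the slot (mouth faces -x), y across, z up. Slab x = -100 to 125 mm, top at z = 12 mm, open apron in front of x = -45 mm. Plate from z = 24 to 32 mm, from x = -45 mm back, 100 mm wide; the walls under it leave 80 mm for the flange.
- dock_mouth (a point): Middle of the slot's mouth on the dock's floor: at x = -45, y = 0, z = 12 mm in the dock's frame, axes as the dock's. The slot is centred on y = 0: 64 mm wide at the mouth, narrowing straight to 40 mm at x = -20 mm, then 40 mm wide as far as x = 45 mm (dock's frame).
- dock_rear (a point): Fixed point on the plate's top, at x = 60, y = 0, z = 32 mm in the dock's frame. A cassette lies here on the plate: red shutter across the slot (58 mm wide, z = 32.5 to 42.5 mm, a rib to 45.5 mm) between dark steel rails (74 mm over all) with an end block, tops at z = 44 mm, thumb screw to 50 mm. The cassette is clamped somewhere within a 16 mm range along x.
- shutter (a joint): Red shutter's travel back (dock +x) in its cassette, m: starts at 0 to 0.003; 0.014 is fully back on a hard stop. Slides with about 5 N of friction, stays where left. Where the cassette is clamped is not reported: fully back, the shutter's front face is somewhere from x = 24 to 40 mm in the dock's frame, so the spigot's axis ends at x = 5 to 21 mm: feel for it.
- sleeve: Plain light grey sleeve with no flange, 38 mm in diameter, 75 mm tall, standing upright; origin at the centre of its underside. Not wanted: leave it.
- plug: Blue flanged plug, barrel 52 mm and flange 66 mm in diameter, 60 mm tall, standing upright; origin at the centre of its underside. Too wide for the slot: leave it.
- blade: Small steel saw blade, 85 mm in diameter, 4.5 mm thick, lying flat; origin at the centre of its underside. Leave it.
- knife: Orange utility knife, about 160 mm long, 16 mm thick, lying flat; origin under its handle's middle. Leave it.
Mind the look-alikes: they are no part of the job. There is more than one size of the spigot; the job needs the larger.

How it is judged:
By the outcome, as a careful person would: the job done as asked, in the order asked, and still so for the second after the job is handed in, with the robot touching nothing.
It also fails if it takes over 70 s, if anything falls off the work surface, if the arm or the gripper's body presses on something with over 40 N, if the wrist force passes 120 N, or if a joint passes its speed limit or range.

ROBOT

A 6-joint arm with a two-finger parallel gripper is mounted at the origin on the work surface. World frame = base frame: x ahead of the robot, y to its left, z up, the work surface at z = 0. Lengths are in m, angles in rad, forces in N, time in s.
With the tool pointing down it reaches from about 0.25 to 0.725 m from the base axis. Payload 9.7 kg.
Tool frame: the origin (TCP) lies between the finger pads; the fingertips stand 11 mm ahead of it and the grasp point (between the pads) lies 8 mm behind it; z points along the fingers, y is the line along which they close (so a half turn about z gives the same grasp; the last joint's range is limited). The gripper opens to 85 mm and grips with 20 to 120 N. Pads are 22 mm wide; open, the fingers measure 114 mm over their backs; the gripper's body (76 mm by 85 mm) begins 54 mm behind the grasp point. The pads swing forward as they close: fully open they stand 13 mm farther back than shut.
Start: joints at [-1.203, 0.087, 0.176, 1.66, 0, 1.571], TCP at [0.198, -0.513, 0.242] pointing down, gripper open.
Joint ranges: [-3.13, 3.13], [-0.85, 1.81], [-1.15, 1.24], [-2.2, 2.28], [-1.44, 1.52], [-3.14, 3.14]. Speed limits (rad/s): [2.22, 2.22, 2.57, 3.14, 3.14, 3.14].

INTERFACE

Orientations are given as a unit quaternion [w, x, y, z].
In Python, from cell import monitor, optics, sign_off gives the robot as it stands. The module is installed in compiled form; this text tells all that it offers.
- The arm moves only by the tool step_arm, never from a script. Its argument "targets" is text: rows parted by semicolons, each of 7 numbers parted by spaces: the turn, a rotation vector about the world's x, y, z in a scale on which 1.0 is 360 degrees, then the shift along the world's x, y, z in normalised numbers (1 is 800 mm), then the opening, from 0 (shut) to 1 (fully open). In form: wx wy wz dx dy dz grip; .... A call has exactly 8 rows; each row is the pose to reach, as a shift and turn from the pose commanded when the call began; what a row does not reach only later rows make up. A row lasts 1/12 s, in which the tool goes at most 41.7 mm and 7.16 degrees, less where a joint would pass 70% of its speed; a pose out of reach is approached as far as the arm can. Shift and turn numbers lie between -1 and 1, and a call with a number outside is refused. A call with a gripper value outside its range is refused whole. The fingers move at their own pace and stop on an object; "newtons" is the grip in N (left out, the last holds). Time passes only in rows, so rows that repeat a pose let the fingers close, or fill a call up. It gives the time, the measured TCP pose, the force, the opening and the grip force at its end, in the units of the state.
- monitor.state(): the state, without advancing time (a new reading comes with each control period).
- optics.get_image(name): name is "scene" or "top" or "wrist"; returns (picture, depth): 420x560x3 uint8, blue, green, red; 420x560 float32, m along the optical axis (not along the pixel's ray), 0 where there is no reading.
- optics.camera_info(name): a dict with "vfov" (degrees; the focal length in pixels is half the picture's height over the tangent of half this angle, whatever the lens; pixels are square), "cx", "cy" (the principal point, pixels), "k1" (the pictures are not rectified: a ray, as slopes to the right and down, at radius r is drawn at 1 + k1 r^2 times it, then the intrinsics apply), "position" and "orientation" of the camera in the world. Camera axes: x right, y up, looking along -z (the intrinsics and any distortion apply to the point x, -y, -z); pixel columns grow to the right and rows downward; lengths in m; the calibration is good to about 2 mm. A picture is of the moment at which its call begins: read the wrist's pose just before it. camera_info takes no time and is no camera call; for the wrist camera it gives the pose at the moment of the call.
- sign_off(): hands the job in; it is judged then, once.
The state is a dict: "time": time; "q": joint angles; "qd": joint speeds; "tau": joint torques, N m; "eef_pos": TCP position; "ee_rot": TCP orientation; "ft_force": force on the tool from outside, world axes, zero at the start; "moment": the same for the moment, N m; "opening": finger opening in m; "grip_force": force on a finger pad.
Only numpy, scipy, OpenCV 4.12 (cv2) and the standard library are available. Lean on these libraries where they do the work, as an engineer would, in place of code of your own. Each camera call takes 0.05 s, during which the arm holds its last target. There are 200 camera calls.

## Working session

There is one attempt and no reset: what is moved stays moved. The work goes in short steps, Python scripts to look and compute and a tool call to move; the robot and the scene stay as the last step left them, time stands still between calls to the robot, and variables do not carry over. Pictures are saved under pics/ and viewed, at most 10 in all, crops included, and the job is handed in when it is done.

Besides the shell and the picture viewer there is one more tool, called after "Call:" as a command line: name --argument value ..., lists and objects as JSON in quotes. step_arm: Moves the arm, as the interface text tells. Its arguments: {"type":"object","properties":{"targets":{"type":"string"},"newtons":{"type":"number"}},"required":["targets"]}

```bash
mkdir -p pics; cat > h.py <<'E'
import numpy as np, cv2
from scipy.spatial.transform import Rotation as R
from cell import monitor, optics, sign_off
def cam(n):
    c=optics.camera_info(n); f=210/np.tan(np.radians(c['vfov'])/2); q=c['orientation']
    return c,f,R.from_quat([q[1],q[2],q[3],q[0]]).as_matrix(),np.array(c['position'])
def rays(n,uv):
    c,f,M,p=cam(n); uv=np.atleast_2d(uv).astype(float)
    d=(uv-[c['cx'],c['cy']])/f; s=d.copy()
    for _ in range(20): s=d/(1+c['k1']*(s**2).sum(1,keepdims=True))
    return p,np.c_[s[:,0],-s[:,1],-np.ones(len(s))]@M.T
def onplane(n,uv,z):
    p,d=rays(n,uv); return p+d*((z-p[2])/d[:,2])[:,None]
def cloud(n,dep):
    v,u=np.mgrid[:420,:560]; p,d=rays(n,np.c_[u.ravel(),v.ravel()])
    return (p+d*dep.reshape(-1,1)).reshape(420,560,3)
E
python3 - <<'E'
from h import *
print(monitor.state())
for n in ['scene','top']:
    im,d=optics.get_image(n); cv2.imwrite(f'pics/{n}0.png',im); np.save(n+'0.npy',d); print(optics.camera_info(n))
E
```

```text
{'time': 0.0, 'q': array([-1.20300258e+00,  8.74717850e-02,  1.75134358e-01,  1.65980025e+00,
       -2.39923056e-05,  1.57079899e+00]), 'qd': array([-0.00034726,  0.00110613,  0.00069015, -0.00069054, -0.00032885,
        0.00064433]), 'tau': array([ 1.61519069e-04, -5.20383990e+01,  4.64807618e+01,  1.61581003e-02,
        6.52656195e-05,  4.57762170e-06]), 'eef_pos': array([ 0.1976737 , -0.51302051,  0.24157674]), 'ee_rot': array([-6.57172965e-04,  9.83138590e-01,  1.82860776e-01, -1.34435867e-04]), 'ft_force': array([-0.03031301,  0.06482674,  0.33731221]), 'moment': array([ 0.04999033,  0.02993867, -0.00850616]), 'grip_force': 0.0, 'opening': 0.08582078645655628}
{'vfov': 51.55057003438945, 'cx': 281.2227738006972, 'cy': 208.66557654304756, 'k1': -0.11662300468344544, 'position': array([ 1.10893429, -0.08521697,  0.70679957]), 'orientation': array([0.66461882, 0.23107953, 0.23146023, 0.67179627])}
{'vfov': 53.191989622536454, 'cx': 277.41141131317806, 'cy': 213.484400041355, 'k1': 0.00037558833376528103, 'position': array([ 0.43855055, -0.08013575,  0.84723236]), 'orientation': array([-0.69928013, -0.04404631,  0.06663725,  0.71037082])}
```

View pics/scene0.png

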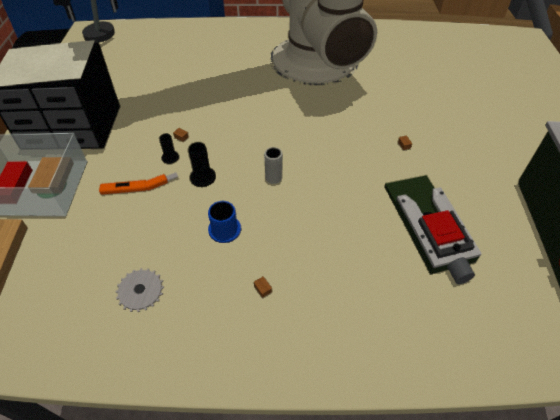

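View pics/top0.png

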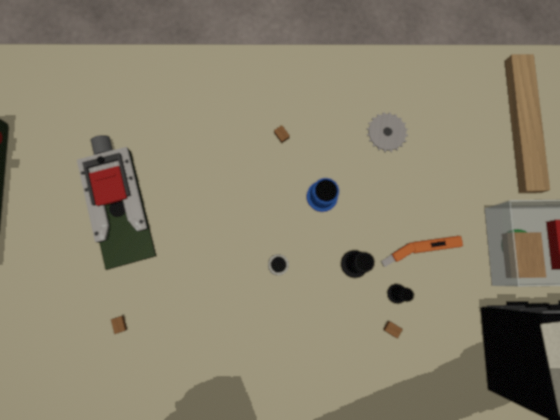

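The scene view shows the large black spigot at (202,165), the small black one at (168,150), and the dock at (432,222). The top view shows the large spigot's flange at (355,263) and barrel top at (366,262). The dock runs from its apron at (130,262) to its rear at (100,150), with its mouth towards the robot.

```bash
python3 - <<'E'
from h import *
im=cv2.imread('pics/top0.png'); d=np.load('top0.npy'); P=cloud('top',d)
ims=cv2.imread('pics/scene0.png'); ds=np.load('scene0.npy'); S=cloud('scene',ds)
print('bench z',np.median(P[300:330,200:300,2]),np.median(S[300:330,200:300,2]))
def circ(p):
    A=np.c_[2*p[:,:2],np.ones(len(p))]; x=np.linalg.lstsq(A,(p[:,:2]**2).sum(1),rcond=None)[0]
    return x[:2],np.sqrt(x[2]+x[0]**2+x[1]**2)
# black spigot: mask
blk=(im.max(2)<45).astype(np.uint8); n,l,st,c=cv2.connectedComponentsWithStats(blk)
for i in range(1,n):
    if st[i,4]>60: print('blk',st[i],c[i].round(1), 'xyz', np.median(P[l==i],0).round(3))
# flange & top by height around spigot
for nm,Q,(r0,r1,c0,c1) in [('top',P,(235,290,330,385)),('scene',S,(135,195,180,222)),('smalltop',P,(280,310,380,420))]:
    q=Q[r0:r1,c0:c1].reshape(-1,3)
    for lo,hi in [(.003,.009),(.08,.1),(.02,.08)]:
        k=q[(q[:,2]>lo)&(q[:,2]<hi)]
        if len(k)>5: print(nm,lo,hi,len(k),k.min(0).round(4),k.max(0).round(4),k.mean(0).round(4))
# dock: plate top points
for nm,Q,(r0,r1,c0,c1) in [('top',P,(130,275,70,165)),('scene',S,(170,285,380,485))]:
    q=Q[r0:r1,c0:c1].reshape(-1,3)
    for lo,hi in [(.008,.016),(.029,.035),(.006,.07)]:
        k=q[(q[:,2]>lo)&(q[:,2]<hi)]
        (cx,cy),(w,h),a=cv2.minAreaRect((k[:,:2]*1000).astype(np.float32))
        print(nm,lo,len(k),np.median(k,0).round(4),cx,cy,w,h,a)
# olive slab mask corners in top: dark green apron
big=cv2.resize(np.vstack([im[130:280,60:200]]),None,fx=4,fy=4,interpolation=cv2.INTER_CUBIC); cv2.imwrite('pics/dock.png',big)
E
```

```text
bench z -0.000659258521864714 0.00025367985847107866
blk [  0 120   8  97 420] [  2.4 156.3] xyz [0.698 0.44  0.019]
blk [316 180  20  21 326] [325.7 190.1] xyz [ 0.607 -0.2    0.06 ]
blk [106 201  19  16 214] [115.6 208.9] xyz [0.584 0.214 0.012]
blk [342 251  31  26 619] [356.4 263.1] xyz [ 0.466 -0.252  0.082]
blk [272 258  13  13 141] [278.1 264.1] xyz [ 0.467 -0.105  0.075]
blk [388 285  25  18 330] [399.3 293.5] xyz [ 0.408 -0.335  0.047]
blk [ 481  301   79  119 6523] [519.3 354.9] xyz [ 0.304 -0.509  0.119]
top 0.003 0.009 262 [ 0.4304 -0.3211  0.003 ] [ 0.5034 -0.2333  0.0089] [ 0.4661 -0.2552  0.0054]
top 0.08 0.1 356 [ 0.4493 -0.2796  0.0812] [ 0.4859 -0.242   0.0933] [ 0.4674 -0.2602  0.0893]
top 0.02 0.08 116 [ 0.4497 -0.2566  0.0206] [ 0.4862 -0.2422  0.0784] [ 0.4656 -0.2464  0.0513]
scene 0.003 0.009 266 [ 0.3411 -0.3307  0.003 ] [ 0.5183 -0.2254  0.009 ] [ 0.4639 -0.2657  0.0058]
scene 0.08 0.1 244 [ 0.4481 -0.2819  0.0801] [ 0.488  -0.2441  0.0933] [ 0.4722 -0.2623  0.089 ]
scene 0.02 0.08 362 [ 0.4611 -0.2817  0.02  ] [ 0.489  -0.2437  0.0799] [ 0.481  -0.2592  0.0
[... 289 characters left out ...]
270263672 101.76382446289062 14.905810356140137
top 0.029 1947 [0.5984 0.2268 0.0317] 629.4050903320312 223.54226684570312 206.84609985351562 101.2495346069336 15.171028137207031
top 0.006 6526 [0.5902 0.2128 0.031 ] 603.0201416015625 216.28070068359375 261.6094055175781 101.89147186279297 14.789658546447754
scene 0.008 1343 [0.518  0.1971 0.0126] 601.351806640625 213.75692749023438 262.6584167480469 102.14950561523438 14.32547378540039
scene 0.029 1616 [0.6295 0.2175 0.0324] 628.158447265625 222.07308959960938 205.68280029296875 103.79190826416016 14.974784851074219
scene 0.006 5318 [0.624  0.2124 0.0323] 601.2131958007812 214.62393188476562 262.6748046875 104.25927734375 14.974786758422852
```

View pics/dock.png

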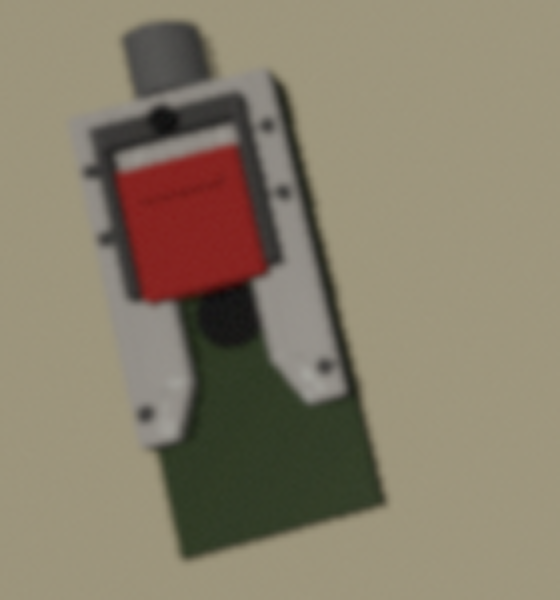

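The dock crop shows the plate's mouth corners at (145,447) and (350,390) and its rear corners at (70,120) and (272,72). The apron corners are at (183,558) and (385,503). The slot is clear, and the dark disc in it is a hole in the floor.

```bash
python3 - <<'E'
from h import *
o=np.array([60,130])
def f(l,z): return onplane('top',np.array(l)/4+o-.375,z)[:,:2]*1000
pl=f([(145,447),(350,390),(272,72),(70,120)],.032)
ap=f([(183,558),(385,503)],.012)
sl=f([(194,382),(180,308),(272,360),(255,290)],.032)
W=np.vstack([pl,ap,sl]); print(W.round(1))
D=np.array([(-45,50),(-45,-50),(125,-50),(125,50),(-100,50),(-100,-50)],float)
def fit(D,W):
    a=D.mean(0);b=W.mean(0);U,s,V=np.linalg.svd((D-a).T@(W-b)); M=V.T@np.diag([1,np.linalg.det(V.T@U.T)])@U.T
    return M,b-M@a
M,t=fit(D,W[:6]); print('yaw',np.degrees(np.arctan2(M[1,0],M[0,0])),'orig',t, 'res',((D@M.T+t)-W[:6]).round(1).tolist())
print('slot edges in dock',((sl-t)@M).round(1).tolist())
# depth-based, scene+top: all points above 6mm, in dock frame extents
for n in ['top','scene']:
    im=cv2.imread(f'pics/{n}0.png');Q=cloud(n,np.load(n+'0.npy')).reshape(-1,3)*1000
    p=(Q[:,:2]-t)@M; k=(abs(p[:,0])<150)&(abs(p[:,1])<70)
    for lo,hi in[(29,34.5),(9,14),(38,44)]:
        q=p[k&(Q[:,2]>lo)&(Q[:,2]<hi)]
        print(n,lo,np.percentile(q,[1,3,97,99],axis=0).round(1).tolist())
    g=k&(Q[:,2]>30)&(Q[:,2]<34)&(p[:,0]>-16)&(p[:,0]<20)
    print('slot', [ (p[g&(p[:,1]>0)][:,1].min().round(1)), p[g&(p[:,1]<0)][:,1].max().round(1)])
    hs=cv2.cvtColor(im,cv2.COLOR_BGR2HSV).reshape(-1,3); r=k&(hs[:,1]>150)&((hs[:,0]<8)|(hs[:,0]>172))&(Q[:,2]>40)
    print('shutter',np.percentile(p[r],[1,50,99],axis=0).round(1).tolist(),np.median(Q[r,2]))
E
```

```text
[[517.5 242.7]
 [543.8 145.9]
 [704.2 189.3]
 [680.4 287.2]
 [464.9 229.7]
 [490.1 132.7]
 [548.7 220.8]
 [585.2 229.2]
 [559.  183.9]
 [593.7 193.4]]
yaw 14.843990924412722 orig [573.26143033 206.28250899] res [[-0.6, 0.4], [-1.2, 0.5], [2.7, 0.7], [0.9, -0.6], [-1.1, -0.7], [-0.7, -0.4]]
slot edges in dock [[-20.0, 20.3], [17.4, 19.1], [-19.5, -18.0], [16.4, -17.7]]
top 29 [[-42.6, -47.7], [-38.9, -46.9], [126.7, 50.9], [142.8, 51.7]]
top 9 [[-98.5, -47.9], [-96.7, -47.3], [23.7, 47.1], [52.5, 50.4]]
top 38 [[21.7, -34.8], [23.4, -33.4], [131.6, 36.7], [142.1, 38.7]]
slot [np.float64(21.5), np.float64(-17.7)]
shutter [[21.9, -26.6], [53.9, 1.8], [85.7, 30.3]] 42.25618567891104
scene 29 [[-43.4, -49.6], [-38.7, -48.7], [131.5, 50.0], [144.6, 51.3]]
scene 9 [[-99.6, -49.4], [-97.7, -48.9], [124.2, 45.4], [125.1, 49.1]]
scene 38 [[21.8, -36.1], [24.0, -35.5], [136.7, 35.2], [145.1, 37.7]]
slot [np.float64(19.1), np.float64(-18.4)]
shutter [[21.8, -28.3], [55.7, 0.9], [88.4, 31.3]] 42.55920083234543
```

Careful with the scale: shifts go in shares of 800 mm and turns go in shares of 360 degrees. That gives: 270 mm is 0.3375, 251.5 mm is 0.3144, 83.8 degrees is 0.2328.

Call:
step_arm --targets "0 0 0.0278 0.0425 0.0388 -0.0063 1; 0 0 0.0556 0.085 0.0788 -0.0125 1; 0 0 0.0833 0.1263 0.1175 -0.025 1; 0 0 0.1111 0.1688 0.1575 -0.0375 1; 0 0 0.1389 0.2113 0.1963 -0.05 1; 0 0 0.1667 0.2538 0.2363 -0.0625 1; 0 0 0.1944 0.295 0.275 -0.075 1; 0 0 0.2328 0.3375 0.3144 -0.0875 1" --newtons 60

```text
time: 0.77
eef_pos: [0.4383, -0.2883, 0.1807]
ee_rot: [-0.0, 0.773, 0.634, -0.0]
ft_force: [0.2, -0.8, -0.1]
opening: 0.0854
grip_force: 0.0
```

Call:
step_arm --targets "0 0 0 0 0 0 1; 0 0 0 0 0 0 1; 0 0 0 0 0 0 1; 0 0 0 0 0 0 1; 0 0 0 0 0 0 1; 0 0 0 0 0 0 1; 0 0 0 0 0 0 1; 0 0 0 0 0 0 1"

```text
time: 1.43
eef_pos: [0.4369, -0.2906, 0.1815]
ee_rot: [0.0, 0.776, 0.631, 0.0]
ft_force: [-0.7, 0.8, -0.1]
opening: 0.0854
grip_force: 0.0
```

In the tool's units: 31 mm is 0.0388, 29 mm is 0.0363, 26.7 degrees is 0.0742.

Call:
step_arm --targets "0 0 0.0194 0.0125 0.0113 -0.0038 1; 0 0 0.0389 0.025 0.0225 -0.0075 1; 0 0 0.0556 0.0388 0.0363 -0.0125 1; 0 0 0.0742 0.0388 0.0363 -0.0125 1; 0 0 0.0742 0.0388 0.0363 -0.0125 1; 0 0 0.0742 0.0388 0.0363 -0.0125 1; 0 0 0.0742 0.0388 0.0363 -0.0125 1; 0 0 0.0742 0.0388 0.0363 -0.0125 1"

```text
time: 2.1
eef_pos: [0.4681, -0.2614, 0.1715]
ee_rot: [0.0, 0.61, 0.793, 0.0]
ft_force: [0.3, -0.4, 0.5]
opening: 0.0858
grip_force: 0.0
```

```bash
python3 - <<'E'
from h import *
s=monitor.state(); print(s['eef_pos'],s['ee_rot'],s['q'])
im,d=optics.get_image('wrist'); cv2.imwrite('pics/w1.png',im); c,f,M,p=cam('wrist'); print(p,-M[:,2])
Q=cloud('wrist',d).reshape(-1,3)
k=(np.hypot(Q[:,0]-.468,Q[:,1]+.262)<.045)
for lo,hi in[(.003,.009),(.086,.094)]:
    q=Q[k&(Q[:,2]>lo)&(Q[:,2]<hi)]; print(lo,len(q), q.min(0).round(4) if len(q) else 0, q.max(0).round(4) if len(q) else 0)
    if len(q)>10:
        (x,y),r=cv2.minEnclosingCircle((q[:,:2]*1000).astype(np.float32)); print(x,y,r)
E
```

```text
[ 0.46807958 -0.26144139  0.17152064] [1.51325709e-04 6.09622465e-01 7.92691887e-01 1.14551118e-06] [-5.09355162e-01  3.82396287e-02 -1.19487684e-02  1.52030817e+00
 -4.18323130e-05  8.01813318e-01]
[ 0.45049503 -0.19750026  0.303069  ] [ 0.0685879  -0.25236908 -0.96519715]
0.003 1032 [ 0.4398 -0.2813  0.0031] [ 0.497  -0.2331  0.0088]
468.5919494628906 -261.64630126953125 28.843217849731445
0.086 2202 [ 0.4496 -0.2811  0.086 ] [ 0.4871 -0.243   0.0928]
468.6256103515625 -262.03167724609375 19.157468795776367
```

View pics/w1.png

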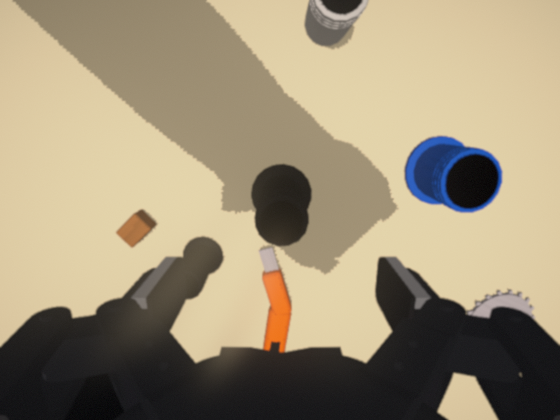

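The wrist view shows the spigot (280,195) centred between the open fingers. The small spigot at (203,255) and the knife tip at (267,258) are clear of the descent. The measured radii of 28.8 and 19.2 mm confirm it is the larger one.

In the tool's units: -115.5 mm is -0.1444, -105 mm is -0.1313.

Call:
step_arm --targets "0 0 0 0.0006 -0.0006 -0.0375 1; 0 0 0 0.0006 -0.0006 -0.075 1; 0 0 0 0.0006 -0.0006 -0.1063 1; 0 0 0 0.0006 -0.0006 -0.1313 1; 0 0 0 0.0006 -0.0006 -0.1444 1; 0 0 0 0.0006 -0.0006 -0.1444 1; 0 0 0 0.0006 -0.0006 -0.1444 0.6; 0 0 0 0.0006 -0.0006 -0.1444 0.5"

```text
time: 2.82
eef_pos: [0.4695, -0.2621, 0.0575]
ee_rot: [0.001, 0.608, 0.794, 0.0]
ft_force: [-0.9, 0.1, 0.3]
opening: 0.0639
grip_force: 0.0
```

Call:
step_arm --targets "0 0 0 0 0 0 0.4; 0 0 0 0 0 0 0.3; 0 0 0 0 0 0 0; 0 0 0 0 0 0 0; 0 0 0 0 0 0 0; 0 0 0 0 0 0 0; 0 0 0 0 0 0 0; 0 0 0 0 0 0 0" --newtons 60

```text
time: 3.48
eef_pos: [0.4695, -0.2619, 0.0573]
ee_rot: [0.001, 0.608, 0.794, 0.0]
ft_force: [-1.5, 0.2, 6.5]
opening: 0.0369
grip_force: 59.5
```

In the tool's units: 110 mm is 0.1375, 100 mm is 0.125.

Call:
step_arm --targets "0 0 0 0 0 0.0125 0; 0 0 0 0 0 0.0375 0; 0 0 0 0 0 0.0688 0; 0 0 0 0 0 0.1 0; 0 0 0 0 0 0.125 0; 0 0 0 0 0 0.1375 0; 0 0 0 0 0 0.1375 0; 0 0 0 0 0 0.1375 0"

```text
time: 4.15
eef_pos: [0.4689, -0.2616, 0.1656]
ee_rot: [0.0, 0.608, 0.794, 0.0]
ft_force: [-0.1, -0.2, -1.3]
opening: 0.0371
grip_force: 60.1
```

In the tool's units: 300 mm is 0.375, 265 mm is 0.3313.

Call:
step_arm --targets "0 0 0 0.0013 0.0375 0 0; 0 0 0 0.0038 0.0813 0 0; 0 0 0 0.0063 0.1313 0 0; 0 0 0 0.0088 0.1813 0 0; 0 0 0 0.0113 0.2313 0 0; 0 0 0 0.0138 0.2813 0 0; 0 0 0 0.0163 0.3313 0 0; 0 0 0 0.0188 0.375 0 0"

```text
time: 4.82
eef_pos: [0.4827, 0.0406, 0.164]
ee_rot: [-0.001, 0.608, 0.794, -0.001]
ft_force: [0.7, -0.9, -0.6]
opening: 0.037
grip_force: 60.1
```

In the tool's units: 146 mm is 0.1825, 4.5 mm is 0.0056.

Call:
step_arm --targets "0 0 0 0.0013 0.0438 0 0; 0 0 0 0.0025 0.0938 0 0; 0 0 0 0.0038 0.1375 0 0; 0 0 0 0.005 0.1688 0 0; 0 0 0 0.0056 0.1825 0 0; 0 0 0 0.0056 0.1825 0 0; 0 0 0 0.0056 0.1825 0 0; 0 0 0 0.0056 0.1825 0 0"

```text
time: 5.48
eef_pos: [0.4881, 0.1833, 0.1651]
ee_rot: [-0.0, 0.609, 0.793, -0.001]
ft_force: [0.9, 0.3, -0.7]
opening: 0.0366
grip_force: 60.1
```

```bash
python3 - <<'E'
from h import *
s=monitor.state(); print(s['eef_pos'],s['ee_rot'],s['ft_force'])
T=s['eef_pos']*1000
ims={n:optics.get_image(n) for n in ['wrist','top','scene']}
for n in ims: cv2.imwrite(f'pics/c_{n}.png',ims[n][0])
im,d=ims['wrist']; Q=cloud('wrist',d)*1000; np.save('cw.npy',Q)
q=Q.reshape(-1,3)
# spigot: height slices within 45 mm of TCP (xy)
r=np.hypot(q[:,0]-T[0],q[:,1]-T[1])<45
for n in ims:
    q=(cloud(n,ims[n][1])*1000).reshape(-1,3); r=np.hypot(q[:,0]-T[0],q[:,1]-T[1])<33
    for lo,hi in [(95,108),(108,114),(114,130),(130,150),(150,160)]:
        k=q[r&(q[:,2]>lo)&(q[:,2]<hi)]
        if len(k)>8: print(n,lo,len(k),k.min(0).round(1),k.max(0).round(1))
# dock from wrist
M=np.array([[.9664,-.2571],[.2571,.9664]]); t=np.array([573.3,207.2])
for n in ims:
    q=(cloud(n,ims[n][1])*1000).reshape(-1,3); p=(q[:,:2]-t)@M; k=(abs(p[:,1])<65)&(p[:,0]>-60)&(p[:,0]<140)
    g=k&(q[:,2]>30)&(q[:,2]<34)
    for a,b in [(-16,0),(0,12)]:
        h=g&(p[:,0]>a)&(p[:,0]<b); L=p[h&(p[:,1]>0),1];Rr=p[h&(p[:,1]<0),1]
        if len(L)>5 and len(Rr)>5: print(n,a,'plate y',L.max().round(1),L.min().round(1),Rr.max().round(1),Rr.min().round(1),'z',np.median(q[h,2]))
E
```

```text
[0.48808125 0.18330922 0.16510932] [-2.24731902e-04  6.08574524e-01  7.93496416e-01 -6.60489538e-04] [ 0.94532663  0.30883595 -0.67987988]
wrist 108 643 [458.9 167.5 108.7] [516.2 212.1 114. ]
wrist 114 2220 [458.9 165.9 114. ] [516.2 212.1 130. ]
wrist 130 698 [468.8 183.2 130. ] [503.5 202.4 150. ]
wrist 150 488 [465.1 183.2 150. ] [508.6 202.3 160. ]
top 108 205 [458.4 154.9 108.4] [515.3 195.3 114. ]
top 114 178 [459.9 154.2 114. ] [515.1 192.9 129.6]
top 130 84 [471.  164.2 130.4] [506.  179.3 149.9]
top 150 43 [465.2 164.4 150. ] [510.6 180.3 160. ]
scene 108 104 [459.2 152.9 108.1] [516.4 210.3 114. ]
scene 114 262 [464.4 152.8 114. ] [516.6 210.  129.9]
scene 130 150 [481.4 163.5 130.1] [507.6 198.4 149.9]
scene 150 59 [466.2 163.7 150. ] [513.8 196.  160. ]
wrist -16 plate y 50.6 21.3 -19.0 -49.1 z 32.75552472886151
wrist 0 plate y 50.7 21.5 -19.0 -49.0 z 32.78707016390414
top -16 plate y 50.1 21.3 -19.4 -48.8 z 31.813776663387692
top 0 plate y 50.4 20.9 -19.3 -48.8 z 31.64369882988438
scene -16 plate y 52.9 19.1 -20.2 -49.6 z 32.361889380849604
scene 0 plate y 50.5 18.5 -19.7 -51.2 z 32.30387783019006
```

View pics/c_wrist.png

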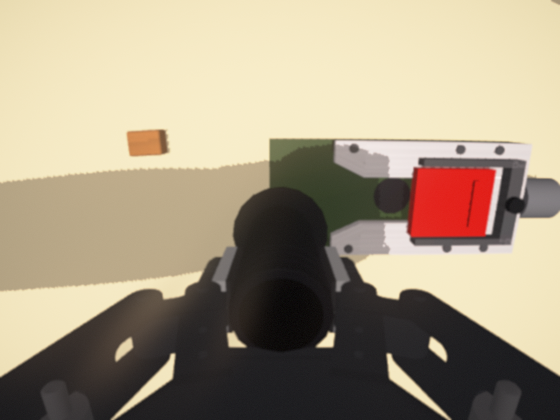

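The wrist view shows the spigot held upright at (280,270), in front of the apron. The slot lies to its right with its mouth at (335,195), and the red shutter starts at (410,203).

In the tool's units: -92.5 mm is -0.1156, 6.3 mm is 0.0079.

Call:
step_arm --targets "0 0 0 0.0038 0.0025 -0.0188 0; 0 0 0 0.0079 0.005 -0.0438 0; 0 0 0 0.0079 0.005 -0.0688 0; 0 0 0 0.0079 0.005 -0.0875 0; 0 0 0 0.0079 0.005 -0.1025 0; 0 0 0 0.0079 0.005 -0.1125 0; 0 0 0 0.0079 0.005 -0.1156 0; 0 0 0 0.0079 0.005 -0.1156 0"

```text
time: 6.3
eef_pos: [0.4946, 0.1881, 0.0732]
ee_rot: [-0.0, 0.608, 0.794, -0.0]
ft_force: [0.5, -0.1, -0.1]
opening: 0.0367
grip_force: 60.2
```

```bash
python3 - <<'E'
from h import *
s=monitor.state(); print(s['eef_pos'],s['ft_force'],s['moment'])
T=s['eef_pos']*1000
M=np.array([[.9664,-.2571],[.2571,.9664]]); t=np.array([573.1,208.0])
print('tcp dock',(T[:2]-t)@M)
ims={n:optics.get_image(n) for n in ['wrist','scene']}
for n in ims:
    q=(cloud(n,ims[n][1])*1000).reshape(-1,3); p=(q[:,:2]-t)@M; r=(abs(p[:,0]+82)<34)&(abs(p[:,1])<34)
    for lo,hi in [(15.5,23),(23,40),(40,60)]:
        k=r&(q[:,2]>lo)&(q[:,2]<hi)
        if k.sum()>8: print(n,lo,k.sum(),p[k].min(0).round(1),p[k].max(0).round(1),np.median(q[k,2]).round(1))
im=ims['scene'][0]; cv2.imwrite('pics/s2.png',cv2.resize(im[110:300,340:520],None,fx=3,fy=3,interpolation=cv2.INTER_CUBIC))
E
```

```text
[0.4945511  0.18811974 0.07318555] [ 0.48856893 -0.12414324 -0.11524401] [-0.02902751 -0.00966544  0.01877899]
tcp dock [-81.02087367   0.98263615]
wrist 15.5 1385 [-109.6  -12.7] [-52.3  30.4] 22.5
wrist 23 1524 [-109.4   -9.5] [-52.8  29.9] 23.6
wrist 40 707 [-99.4   6.2] [-63.3  20.8] 50.9
scene 15.5 124 [-108.6  -33.6] [-53.8  32.9] 21.8
scene 23 175 [-103.1  -26.8] [-54.5  24.5] 25.9
scene 40 110 [-92.8 -19.5] [-62.2  12.9] 50.2
```

View pics/s2.png

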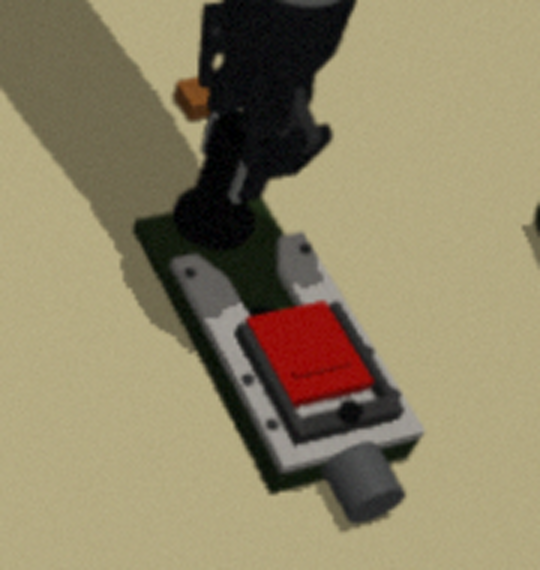

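The scene crop shows the spigot upright on the apron, at (215,215), in front of the slot mouth. The depth reading puts its flange top at about 22 mm, so I lower it 2 mm to clear the plate's underside.

Call:
step_arm --targets "0 0 0 0.0004 -0.0013 -0.0013 0; 0 0 0 0.0004 -0.0013 -0.0025 0; 0 0 0 0.0004 -0.0013 -0.0025 0; 0 0 0 0.0113 0.0016 -0.0025 0; 0 0 0 0.0225 0.0046 -0.0025 0; 0 0 0 0.0338 0.0076 -0.0025 0; 0 0 0 0.0438 0.0104 -0.0025 0; 0 0 0 0.0438 0.0104 -0.0025 0"

```text
time: 7.07
eef_pos: [0.5313, 0.1972, 0.071]
ee_rot: [0.0, 0.608, 0.794, 0.0]
ft_force: [0.9, -0.1, -1.0]
opening: 0.037
grip_force: 60.3
```

```bash
cat > st.py <<'E'
from h import *
s=monitor.state(); T=s['eef_pos']*1000
M=np.array([[.9664,-.2571],[.2571,.9664]]); t=np.array([573.1,208.0])
print('t',round(s['time'],2),'dock',((T[:2]-t)@M).round(2),'z',T[2].round(2),'F dock',(s['ft_force'][:2]@M).round(1),s['ft_force'][2].round(1),'rot',s['ee_rot'].round(4),'mom',s['moment'].round(2))
E
python3 st.py
```

```text
t 7.07 dock [-43.21   0.28] z 71.0 F dock [ 0.8 -0.4] -1.0 rot [1.000e-04 6.084e-01 7.937e-01 1.000e-04] mom [-0.01 -0.01  0.01]
```

In the tool's units: 24 mm is 0.03, 21 mm is 0.0263.

Call:
step_arm --targets "0 0 0 0.0038 0.001 0 0; 0 0 0 0.0075 0.002 0 0; 0 0 0 0.0113 0.003 0 0; 0 0 0 0.015 0.004 0 0; 0 0 0 0.0188 0.005 0 0; 0 0 0 0.0225 0.006 0 0; 0 0 0 0.0263 0.007 0 0; 0 0 0 0.03 0.008 0 0"

```text
time: 7.73
eef_pos: [0.5539, 0.2032, 0.0713]
ee_rot: [0.0, 0.608, 0.794, 0.0]
ft_force: [-0.0, -0.8, -0.8]
opening: 0.0371
grip_force: 60.3
```

```bash
python3 st.py
```

```text
t 7.73 dock [-19.81   0.3 ] z 71.34 F dock [-0.2 -0.8] -0.8 rot [0.     0.6083 0.7937 0.    ] mom [-0.    0.03  0.03]
```

In the tool's units: 16 mm is 0.02, 14 mm is 0.0175.

Call:
step_arm --targets "0 0 0 0.0025 0.0006 0 0; 0 0 0 0.005 0.0013 0 0; 0 0 0 0.0075 0.002 0 0; 0 0 0 0.01 0.0026 0 0; 0 0 0 0.0125 0.0034 0 0; 0 0 0 0.015 0.004 0 0; 0 0 0 0.0175 0.0046 0 0; 0 0 0 0.02 0.0053 0 0"

```text
time: 8.4
eef_pos: [0.5698, 0.2074, 0.0713]
ee_rot: [-0.0, 0.608, 0.794, -0.0]
ft_force: [-0.3, 0.2, -1.1]
opening: 0.0368
grip_force: 60.3
```

```bash
python3 st.py
```

```text
t 8.4 dock [-3.38  0.28] z 71.32 F dock [-0.2  0.3] -1.1 rot [-0.      0.6083  0.7937 -0.    ] mom [-0.04 -0.02 -0.03]
```

In the tool's units: 8 mm is 0.01, 1.1 mm is 0.0014.

Call:
step_arm --targets "0 0 0 0.0013 0.0004 0 0; 0 0 0 0.0025 0.0006 0 0; 0 0 0 0.0038 0.001 0 0; 0 0 0 0.005 0.0014 0 0; 0 0 0 0.0063 0.0016 0 0; 0 0 0 0.0075 0.002 0 0; 0 0 0 0.0088 0.0024 0 0; 0 0 0 0.01 0.0026 0 0"

```text
time: 9.07
eef_pos: [0.5769, 0.2093, 0.0713]
ee_rot: [-0.001, 0.608, 0.794, -0.001]
ft_force: [-4.6, -1.2, 1.8]
opening: 0.0366
grip_force: 60.6
```

```bash
python3 st.py
```

```text
t 9.07 dock [4.   0.24] z 71.26 F dock [-4.8 -0. ] 1.8 rot [-5.000e-04  6.082e-01  7.938e-01 -7.000e-04] mom [-0.2   1.12 -0.02]
```

In the tool's units: 4 mm is 0.005, 3.5 mm is 0.0044.

Call:
step_arm --targets "0 0 0 0.0006 0.0001 0 0; 0 0 0 0.0013 0.0004 0 0; 0 0 0 0.0019 0.0005 0 0; 0 0 0 0.0025 0.0006 0 0; 0 0 0 0.0031 0.0009 0 0; 0 0 0 0.0038 0.001 0 0; 0 0 0 0.0044 0.0011 0 0; 0 0 0 0.005 0.0014 0 0"

```text
time: 9.73
eef_pos: [0.581, 0.2104, 0.0712]
ee_rot: [-0.0, 0.608, 0.794, -0.001]
ft_force: [-5.2, -0.8, 1.4]
opening: 0.0366
grip_force: 60.6
```

```bash
python3 st.py
```

```text
t 9.73 dock [8.28 0.27] z 71.24 F dock [-5.2  0.5] 1.4 rot [-4.000e-04  6.082e-01  7.938e-01 -5.000e-04] mom [-0.3   1.09 -0.01]
```

In the tool's units: 2.5 mm is 0.0031, 2 mm is 0.0025.

Call:
step_arm --targets "0 0 0 0.0006 0.0001 0 0; 0 0 0 0.0013 0.0004 0 0; 0 0 0 0.0019 0.0005 0 0; 0 0 0 0.0025 0.0006 0 0; 0 0 0 0.0031 0.0009 0 0; 0 0 0 0.0031 0.0009 0 0; 0 0 0 0.0031 0.0009 0 0; 0 0 0 0.0031 0.0009 0 0"

```text
time: 10.4
eef_pos: [0.5837, 0.2111, 0.0712]
ee_rot: [-0.0, 0.608, 0.794, -0.0]
ft_force: [-4.5, -1.1, 0.6]
opening: 0.0368
grip_force: 60.6
```

```bash
python3 st.py
```

```text
t 10.4 dock [11.07  0.29] z 71.24 F dock [-4.7  0.1] 0.6 rot [-2.000e-04  6.083e-01  7.937e-01 -3.000e-04] mom [-0.32  1.08  0.  ]
```

In the tool's units: 1.5 mm is 0.0019, 1.2 mm is 0.0015.

Call:
step_arm --targets "0 0 0 0.0004 0.0001 0 0; 0 0 0 0.0008 0.0003 0 0; 0 0 0 0.0011 0.0003 0 0; 0 0 0 0.0015 0.0004 0 0; 0 0 0 0.0019 0.0005 0 0; 0 0 0 0.0019 0.0005 0 0; 0 0 0 0.0019 0.0005 0 0; 0 0 0 0.0019 0.0005 0 0"

```text
time: 11.07
eef_pos: [0.5853, 0.2115, 0.0713]
ee_rot: [-0.0, 0.608, 0.794, -0.0]
ft_force: [-5.3, -1.6, 1.2]
opening: 0.0366
grip_force: 60.6
```

```bash
python3 st.py
```

```text
t 11.07 dock [12.72  0.29] z 71.27 F dock [-5.5 -0.2] 1.2 rot [-2.000e-04  6.083e-01  7.937e-01 -2.000e-04] mom [-0.29  1.06 -0.  ]
```

In the tool's units: 1.2 mm is 0.0015, 0.9 mm is 0.0011.

Call:
step_arm --targets "0 0 0 0.0004 0.0001 0 0; 0 0 0 0.0008 0.0003 0 0; 0 0 0 0.0011 0.0003 0 0; 0 0 0 0.0015 0.0004 0 0; 0 0 0 0.0015 0.0004 0 0; 0 0 0 0.0015 0.0004 0 0; 0 0 0 0.0015 0.0004 0 0; 0 0 0 0.0015 0.0004 0 0"

```text
time: 11.73
eef_pos: [0.5866, 0.2119, 0.0713]
ee_rot: [-0.0, 0.608, 0.794, -0.0]
ft_force: [-5.1, -1.5, 0.9]
opening: 0.0371
grip_force: 60.6
```

```bash
python3 st.py
```

```text
t 11.73 dock [14.05  0.28] z 71.27 F dock [-5.4 -0.1] 0.9 rot [-1.000e-04  6.083e-01  7.937e-01 -1.000e-04] mom [-0.33  1.06 -0.01]
```

In the tool's units: 1.1 mm is 0.0014, 0.9 mm is 0.0011.

Call:
step_arm --targets "0 0 0 0.0004 0.0001 0 0; 0 0 0 0.0008 0.0003 0 0; 0 0 0 0.0011 0.0003 0 0; 0 0 0 0.0014 0.0004 0 0; 0 0 0 0.0014 0.0004 0 0; 0 0 0 0.0014 0.0004 0 0; 0 0 0 0.0014 0.0004 0 0; 0 0 0 0.0014 0.0004 0 0"

```text
time: 12.4
eef_pos: [0.5878, 0.2122, 0.0713]
ee_rot: [-0.0, 0.608, 0.794, -0.0]
ft_force: [-4.2, -0.7, 2.1]
opening: 0.0365
grip_force: 60.5
```

```bash
python3 st.py
```

```text
t 12.4 dock [15.26  0.3 ] z 71.27 F dock [-4.2  0.4] 2.1 rot [-1.000e-04  6.083e-01  7.937e-01 -1.000e-04] mom [-0.31  1.08  0.05]
```

In the tool's units: 1 mm is 0.0013, 0.7 mm is 0.0009.

Call:
step_arm --targets "0 0 0 0.0004 0.0001 0 0; 0 0 0 0.0006 0.0001 0 0; 0 0 0 0.0009 0.0003 0 0; 0 0 0 0.0013 0.0004 0 0; 0 0 0 0.0013 0.0004 0 0; 0 0 0 0.0013 0.0004 0 0; 0 0 0 0.0013 0.0004 0 0; 0 0 0 0.0013 0.0004 0 0"

```text
time: 13.07
eef_pos: [0.5886, 0.2124, 0.0712]
ee_rot: [-0.0, 0.608, 0.794, -0.0]
ft_force: [-5.4, -1.4, 1.5]
opening: 0.0372
grip_force: 60.7
```

```bash
python3 st.py
```

```text
t 13.07 dock [16.1   0.31] z 71.24 F dock [-5.6  0. ] 1.5 rot [-2.000e-04  6.083e-01  7.937e-01 -3.000e-04] mom [-0.4   1.29  0.03]
```

In the tool's units: 0.4 mm is 0.0005, 0.2 mm is 0.0003.

Call:
step_arm --targets "0 0 0 0.0003 0 0 0; 0 0 0 0.0005 0.0001 0 0; 0 0 0 0.0005 0.0001 0 0; 0 0 0 0.0005 0.0001 0 0; 0 0 0 0.0005 0.0001 0 0; 0 0 0 0.0005 0.0001 0 0; 0 0 0 0.0005 0.0001 0 0; 0 0 0 0.0005 0.0001 0 0"

```text
time: 13.73
eef_pos: [0.5887, 0.2125, 0.0712]
ee_rot: [-0.0, 0.608, 0.794, -0.001]
ft_force: [-6.9, -2.2, 3.2]
opening: 0.0363
grip_force: 60.8
```

```bash
python3 st.py
```

```text
t 13.73 dock [16.21  0.3 ] z 71.24 F dock [-7.2 -0.3] 3.2 rot [-4.000e-04  6.083e-01  7.937e-01 -5.000e-04] mom [-0.47  1.7  -0.03]
```

In the tool's units: 0.4 mm is 0.0005, 0.2 mm is 0.0003.

Call:
step_arm --targets "0 0 0 0.0003 0 0 0; 0 0 0 0.0005 0.0001 0 0; 0 0 0 0.0005 0.0001 0 0; 0 0 0 0.0005 0.0001 0 0; 0 0 0 0.0005 0.0001 0 0; 0 0 0 0.0005 0.0001 0 0; 0 0 0 0.0005 0.0001 0 0; 0 0 0 0.0005 0.0001 0 0"

```text
time: 14.4
eef_pos: [0.5888, 0.2125, 0.0712]
ee_rot: [-0.001, 0.608, 0.794, -0.001]
ft_force: [-9.1, -2.0, 3.7]
opening: 0.0367
grip_force: 60.9
```

```bash
python3 st.py
```

```text
t 14.4 dock [16.28  0.29] z 71.23 F dock [-9.3  0.4] 3.7 rot [-6.000e-04  6.083e-01  7.937e-01 -8.000e-04] mom [-0.59  2.06 -0.02]
```

Call:
step_arm --targets "0 0 0 0.0003 0 0 0; 0 0 0 0.0003 0 0 0; 0 0 0 0.0003 0 0 0; 0 0 0 0.0003 0 0 0; 0 0 0 0.0003 0 0 0; 0 0 0 0.0003 0 0 0; 0 0 0 0.0003 0 0 0; 0 0 0 0.0003 0 0 0"

```text
time: 15.07
eef_pos: [0.5888, 0.2124, 0.0712]
ee_rot: [-0.001, 0.608, 0.794, -0.001]
ft_force: [-10.4, -3.6, 5.2]
opening: 0.0365
grip_force: 61.0
```

```bash
python3 st.py; python3 - <<'E'
from h import *
for n in ['scene','top']:
    im,d=optics.get_image(n); cv2.imwrite(f'pics/p_{n}.png',im)
E
python3 st.py
```

```text
t 15.07 dock [16.29  0.25] z 71.19 F dock [-11.   -0.8] 5.2 rot [-7.000e-04  6.083e-01  7.937e-01 -9.000e-04] mom [-0.63  2.2  -0.02]
t 15.17 dock [16.33  0.26] z 71.24 F dock [-9.6  0.8] 3.1 rot [-7.000e-04  6.083e-01  7.937e-01 -9.000e-04] mom [-0.64  2.26 -0.06]
```

In the tool's units: -1.2 mm is -0.0015, -1 mm is -0.0013.

Call:
step_arm --targets "0 0 0 0 0 -0.0003 0; 0 0 0 0 0 -0.0005 0; 0 0 0 0 0 -0.0008 0; 0 0 0 0 0 -0.001 0; 0 0 0 0 0 -0.0013 0; 0 0 0 0 0 -0.0015 0; 0 0 0 0 0 -0.0015 0; 0 0 0 0 0 -0.0015 0"

```text
time: 15.83
eef_pos: [0.5888, 0.2124, 0.0702]
ee_rot: [-0.001, 0.608, 0.794, -0.001]
ft_force: [-10.9, -2.7, 5.6]
opening: 0.0369
grip_force: 61.0
```

```bash
python3 st.py
```

```text
t 15.83 dock [16.32  0.25] z 70.19 F dock [-11.2   0.2] 5.6 rot [-7.000e-04  6.083e-01  7.937e-01 -8.000e-04] mom [-0.59  2.3  -0.03]
```

View pics/p_scene.png

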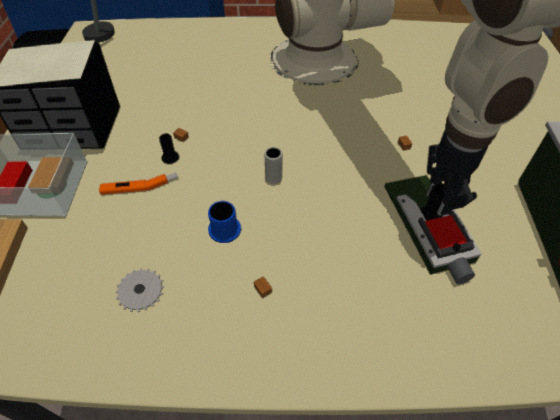

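The scene view shows the spigot in the slot at (435,205) with the shutter pushed back, and everything else undisturbed. I lower a little more to feel for the floor.

In the tool's units: -0.8 mm is -0.001, -0.6 mm is -0.0008.

Call:
step_arm --targets "0 0 0 0 0 -0.0003 0; 0 0 0 0 0 -0.0005 0; 0 0 0 0 0 -0.0008 0; 0 0 0 0 0 -0.001 0; 0 0 0 0 0 -0.001 0; 0 0 0 0 0 -0.001 0; 0 0 0 0 0 -0.001 0; 0 0 0 0 0 -0.001 0"

```text
time: 16.5
eef_pos: [0.5888, 0.2125, 0.0695]
ee_rot: [-0.001, 0.608, 0.794, -0.001]
ft_force: [-10.3, -2.9, 6.3]
opening: 0.0368
grip_force: 61.0
```

```bash
python3 st.py
```

```text
t 16.5 dock [16.32  0.29] z 69.48 F dock [-10.7  -0.2] 6.3 rot [-7.000e-04  6.082e-01  7.938e-01 -8.000e-04] mom [-0.63  2.37  0.03]
```

Call:
step_arm --targets "0 0 0 -0.0004 -0.0001 0 0; 0 0 0 -0.0008 -0.0001 0 0; 0 0 0 -0.0008 -0.0001 0 0; 0 0 0 -0.0008 -0.0001 0 0; 0 0 0 -0.0008 -0.0001 0 0.5; 0 0 0 -0.0008 -0.0001 0 0.6; 0 0 0 -0.0008 -0.0001 0 0.7; 0 0 0 -0.0008 -0.0001 0 0.8"

```text
time: 17.17
eef_pos: [0.5898, 0.2128, 0.0695]
ee_rot: [0.0, 0.608, 0.794, 0.0]
ft_force: [-0.1, 0.3, 0.6]
opening: 0.0682
grip_force: 0.0
```

```bash
python3 st.py
```

```text
t 17.17 dock [17.34  0.31] z 69.49 F dock [-0.1  0.3] 0.6 rot [3.000e-04 6.083e-01 7.937e-01 4.000e-04] mom [ 0.07 -0.   -0.06]
```

In the tool's units: 120 mm is 0.15, 100 mm is 0.125.

Call:
step_arm --targets "0 0 0 0 0 0.0063 0.8; 0 0 0 0 0 0.0188 0.8; 0 0 0 0 0 0.0375 0.8; 0 0 0 0 0 0.0625 0.8; 0 0 0 0 0 0.0938 0.8; 0 0 0 0 0 0.125 0.8; 0 0 0 0 0 0.15 0.8; 0 0 0 0 0 0.15 0.8"

```text
time: 17.83
eef_pos: [0.5907, 0.2131, 0.1955]
ee_rot: [0.002, 0.608, 0.794, 0.003]
ft_force: [0.4, 0.3, 0.1]
opening: 0.0683
grip_force: 0.0
```

```bash
python3 st.py; python3 - <<'E'
from h import *
M=np.array([[.9664,-.2571],[.2571,.9664]]); t=np.array([573.1,208.0])
for n in ['wrist','scene']:
    im,d=optics.get_image(n); cv2.imwrite(f'pics/e_{n}.png',im)
    q=(cloud(n,d)*1000).reshape(-1,3); p=(q[:,:2]-t)@M; r=(abs(p[:,0]-16)<30)&(abs(p[:,1])<30)
    for lo,hi in [(50,70),(70,95),(98,106)]:
        k=r&(q[:,2]>lo)&(q[:,2]<hi)
        if k.sum()>8: print(n,lo,k.sum(),p[k].min(0).round(1),p[k].max(0).round(1),np.median(q[k,2]).round(1))
    hs=cv2.cvtColor(im,cv2.COLOR_BGR2HSV).reshape(-1,3); k=(abs(p[:,0]-60)<60)&(abs(p[:,1])<40)&(hs[:,1]>150)&((hs[:,0]<8)|(hs[:,0]>172))&(q[:,2]>38)
    print('shutter',np.percentile(p[k],[1,99],axis=0).round(1))
E
```

```text
t 17.83 dock [18.36  0.43] z 195.5 F dock [0.5 0.2] 0.1 rot [0.0021 0.6083 0.7937 0.0033] mom [ 0.04 -0.02  0.05]
wrist 50 156 [-3.6  5.9] [32.  19.5] 60.0
wrist 70 283 [-4.6 -0.2] [33.7 19.9] 86.3
wrist 98 1962 [ -4.1 -18.1] [33.3 19.4] 100.1
shutter [[ 34.3 -28.1]
 [ 99.9  28.9]]
scene 50 136 [  4.5 -19.1] [33.7 14.1] 60.6
scene 70 179 [ -0.3 -19.3] [34.2 13.9] 82.4
scene 98 256 [ -2.8 -20.6] [33.3 18. ] 102.6
shutter [[ 27.1 -29.5]
 [100.8  29.8]]
```

View pics/e_wrist.png

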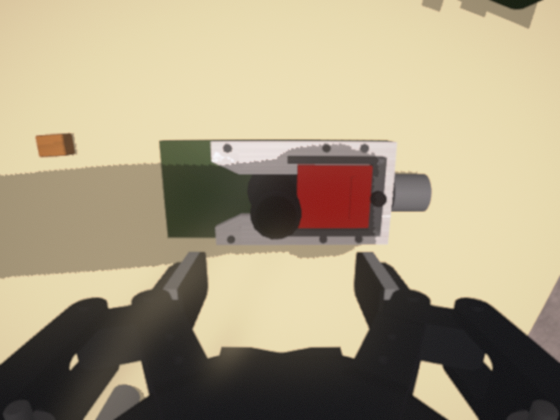

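The wrist view shows the spigot upright in the slot at (275,205), against the shutter front at (298,195). The shutter's rear edge meets the end block at (375,195) with no gap, and the gripper is clear.

```bash
python3 -c "
from cell import sign_off
print(sign_off())"
```

```text
the job is handed in; nothing more can be done
None
```

The job is handed in: the larger black spigot stands upright in the dock's slot, flange under the plate, with the red shutter pressed fully back at about 10–11 N, the gripper let go and clear, and no other fittings or tools touched.

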